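Walk the lapping stone round to the fence

ROBOT

A 6-joint arm with a two-finger parallel gripper is mounted at the origin on the work surface. World frame = base frame: x ahead of the robot, y to its left, z up, the work surface at z = 0. Lengths are in mm, angles in rad, forces in N, time in s.
With the tool pointing down it reaches from about 275 to 1000 mm from the base axis. Payload 8.4 kg.
Tool frame: the origin (TCP) lies at the very end of the fingers, on their centre line; the grasp point (between the pads) lies 19 mm behind it; z points along the fingers, x is the direction in which the jaws open and shut, and the axes are right-handed (so a half turn about z gives the same grasp; the last joint's range is limited). The gripper opens to 85 mm and grips with 20 to 120 N. Pads are 22 mm wide; open, the fingers measure 114 mm over their backs; the gripper's body (76 mm by 85 mm) begins 54 mm behind the grasp point. The pads swing forward as they close: fully open they stand 13 mm farther back than shut.
Start: joints at [-1.281, 0.353, 1.633, -0, 1.155, -0.002], TCP at [179.796, -598.583, 231.281] pointing down, gripper open.
Joint ranges: [-2.63, 2.63], [-0.92, 2.1], [0.06, 2.66], [-1.3, 4.44], [0, 2.69], [-3.02, 3.02]. Speed limits (rad/s): [2.22, 2.22, 2.79, 3.14, 3.14, 3.14].

INTERFACE

Orientations are given as [roll, pitch, yaw] about the fixed x, y, z axes, in that order (R = Rz(yaw) Ry(pitch) Rx(roll)).
In Python, from rig import sense, grab_frame, calibration, sign_off gives the robot as it stands.
- The arm moves only by the tool servo_tool, never from a script. Its argument "series" is one flat list of numbers, 4 for each row, row after row: the shift along the world's x, y, z in m, then the turn about the world's z in degrees. In form: [x, y, z, yaw, x, y, z, yaw, ...]. A call has 1 to 8 rows; each row shifts and turns the commanded pose from where the row before left it; what a row does not reach is not made up. A row lasts 1/12 s, in which the tool goes at most 41.7 mm and 7.16 degrees, less where a joint would pass 70% of its speed; a pose out of reach is approached as far as the arm can. A call is refused whole if a number of a shift passes 0.0417 or a number of a turn 7.16, either way. A call with a gripper value outside its range is refused whole. "gripper" is the finger opening in m, from 0 to 0.0854, set as the call begins (left out, the last holds). The fingers move at their own pace and stop on an object; "newtons" is the grip in N (left out, the last holds). Time passes only in rows, so rows that do not move let the fingers close. It gives the time, the measured TCP pose, the force and the opening at its end, in the units of the state.
- sense(): the state, without advancing time (a new reading comes with each control period).
- grab_frame(name): name is "side" or "top" or "wrist"; returns the picture (384x512x3 uint8, blue, green, red); there is no depth.
- calibration(name): a dict with "fx", "fy", "cx", "cy" (pixels), "rvec" (rotation vector, rad) and "tvec" (3), from world to camera coordinates, as OpenCV has them. Camera axes: x right, y down, z forward; pixel columns grow to the right and rows downward; lengths in mm; the calibration is good to about 2 mm. A picture is of the moment at which its call begins: read the wrist's pose just before it. calibration takes no time and is no camera call; for the wrist camera it gives the pose at the moment of the call.
- sign_off(): hands the job in, once; it reports no verdict.
The state is a dict: "clock": time; "qpos": joint angles; "qvel": joint speeds; "joint_efforts": joint torques, N m; "eef_pos": TCP position; "tcp_rot": TCP orientation; "contact_force": force on the tool from outside, world axes, zero at the start; "wrist_torque": the same for the moment, N m; "opening": opening from 0.0 (shut) to 1.0 (fully open).
Only numpy, scipy, OpenCV 4.12 (cv2) and the standard library are available. Lean on these libraries where they do the work, as an engineer would, in place of code of your own. Each camera call takes 0.05 s, during which the arm holds its last target. There are 200 camera calls.

TASK

Walk the heavy black lapping stone round by pushing on its alternate corners with the fingertips until its brass-edged side squarely faces the wooden fence, letting no corner of it knock the fence while it is still askew. Once it is square, ease it up until the brass edge lies flush against the fence along its whole length, and leave it there. Only push it along the table, never lift or tip it, and leave the checker, jar, polishing stick and caliper where they lie.

Things in the scene. Friction and masses are not known exactly. Their poses are not given: they have to be found in the camera images.
- stone: Black stone lapping block, 98 mm (x) by 120 mm (y), 30 mm tall, 0.75-1 kg, too wide to grip, on four 6 mm high feet. Origin: centre of underside. Side x = +49 mm is brass-faced, for the fence; push the plain side, x = -49 mm. Slides under 4-7 N (a brisk first touch reads up to 20 N). Pushed near that side's end it turns, moving on about 70 mm per radian. Starts 30-55 deg anticlockwise of square.
- edge_left (a point): Left end (stone's +y) of the brass edge, on its outer face: stone frame (49, 60, 18) mm.
- edge_right (a point): Right end (stone's -y) of the brass edge, on its outer face: stone frame (49, -60, 18) mm.
- fence: Straight walnut bar fixed to the table, 24 mm thick (x), 300 mm long (y), 22 mm high, two brass screws on top. Origin: centre of underside. Its working face, towards the robot, is at x = -12 mm. Stone flush: its x axis points along the fence's x axis, its origin at fence x = -61 mm; it starts 104 to 129 mm short of that.
- checker: Black ebony checker, a disc 36 mm across and 11 mm high, lying flat near the fence's left end. Origin: centre of underside. Not to be disturbed.
- jar: Squat amber glass jar with a brass cap, 72 mm across, 58 mm high, standing near the fence's right end. Origin: centre of underside. Not to be disturbed.
- stick: Brass polishing stick with a dark wooden grip, 200 mm long (its x), 18 mm wide, 12 mm high, lying to the right of the jar. Origin: on the underside, about the middle. Not to be disturbed.
- caliper: Steel vernier caliper lying flat, 190 mm long (its x), jaws at its +x end reaching 47 mm to its -y side and 25 mm to its +y side, 10 mm high. Origin: under the middle of the beam. Lies to the left of the checker. Not to be disturbed.

How it is judged:
By the outcome, as a careful person would: the job done as asked, in the order asked, and still so for the second after the job is handed in, with the robot touching nothing.
It also fails if it takes over 72 s, if anything falls off the work surface, if the arm or the gripper's body presses on something with over 40 N, if the wrist force passes 120 N, or if a joint passes its speed limit or range.

## Working session

There is one attempt and no reset: what is moved stays moved. The work goes in short steps, Python scripts to look and compute and a tool call to move; the robot and the scene stay as the last step left them, time stands still between calls to the robot, and variables do not carry over. Pictures are saved under pics/ and viewed, about 8 in all and at most 12, crops included, and the job is handed in when it is done.

Besides the shell and the picture viewer there is one more tool, called after ">>>" as name(argument=value, ...), one argument or row to a line, values as JSON. servo_tool: Moves the arm, as the interface text tells. Its arguments: {"type":"object","properties":{"series":{"type":"array"},"gripper":{"type":"number"},"newtons":{"type":"number"}},"required":["series"]}

```bash
mkdir -p pics; python3 - <<'E'
from rig import *
import cv2,numpy as np
for n in("top","side"):
    cv2.imwrite(f"pics/{n}0.png",grab_frame(n)); c=calibration(n); R=cv2.Rodrigues(np.array(c["rvec"],float))[0]
    print(n,c["fx"],c["cx"],c["cy"],(-R.T@np.array(c["tvec"]).ravel()).round(),R.round(2).tolist())
s=sense();print(s)
E
```

```text
top 429.2340611565961 258.11008660633644 191.34465650924895 [ 546.   53. 1113.] [[0.01, -1.0, 0.03], [-1.0, -0.01, -0.04], [0.04, -0.03, -1.0]]
side 382.7548848414733 251.41069917252273 183.9049295530331 [ 374. -582.  681.] [[0.93, -0.38, 0.0], [-0.26, -0.65, -0.72], [0.27, 0.66, -0.7]]
{'clock': 0.1, 'qpos': array([-1.28141073e+00,  3.53580034e-01,  1.63404526e+00, -2.78467682e-05,
        1.15523248e+00, -2.39911247e-03]), 'qvel': array([ 9.95937061e-05, -3.12160414e-03, -4.45396153e-04,  9.33466758e-04,
       -5.11146152e-04,  1.43517108e-03]), 'joint_efforts': array([-2.61618720e-05, -6.06357694e+01, -3.42820323e+01,  9.49580749e-05,
        4.02772363e-03,  5.22775849e-06]), 'eef_pos': array([ 179.65818094, -598.17271036,  230.64225717]), 'tcp_rot': array([ 3.14157023e+00,  1.26518438e-03, -1.27900037e+00]), 'contact_force': array([-0.66059401,  0.60864441,  0.15616967]), 'wrist_torque': array([ 0.04197667, -0.01143786, -0.00506741]), 'opening': 1.005651095380976}
```

View pics/top0.png

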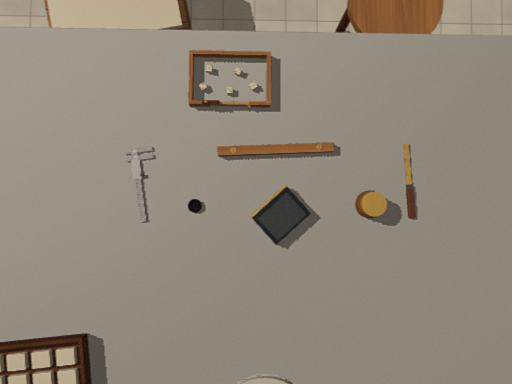

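View pics/side0.png

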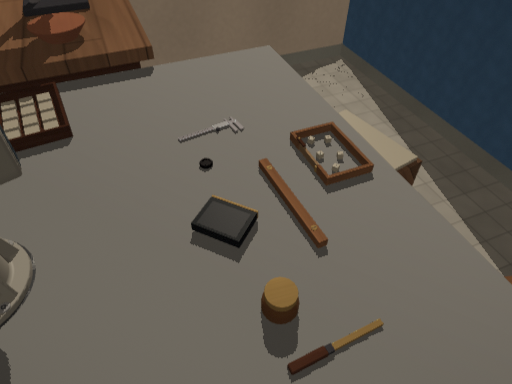

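The top view shows the fence from (218,151) to (334,147), the stone centred near (281,215) with its brass side facing up-left, the checker at (195,206), the jar at (371,204) and the stick at (409,180). The side view agrees. Next I'll measure these.

```bash
cat > h.py <<'E'
from rig import *
import cv2,numpy as np
def ray(n,px,z,c=None):
    c=c or calibration(n); K=np.array([[c["fx"],0,c["cx"]],[0,c["fy"],c["cy"]],[0,0,1.]])
    R=cv2.Rodrigues(np.array(c["rvec"],float))[0]; o=-R.T@np.array(c["tvec"],float).ravel()
    d=np.c_[np.atleast_2d(px),np.ones(len(np.atleast_2d(px)))]@np.linalg.inv(K).T@R
    return (o+d*((z-o[2])/d[:,2])[:,None])[:,:2]
def blob(m,roi):
    a=np.zeros_like(m);x0,y0,x1,y1=roi;a[y0:y1,x0:x1]=m[y0:y1,x0:x1]
    cs=cv2.findContours(a,cv2.RETR_EXTERNAL,cv2.CHAIN_APPROX_NONE)[0]
    return max(cs,key=cv2.contourArea)
def rect(pts):  # min-area rectangle in world mm: centre, sizes, angle deg of its first side
    (c,s,a)=cv2.minAreaRect(pts.astype(np.float32)); return np.round(c,1),np.round(s,1),round(a,2)
def masks(im):
    h=cv2.cvtColor(im,cv2.COLOR_BGR2HSV); 
    return cv2.inRange(h,(0,100,60),(35,255,255)), cv2.inRange(h,(0,0,0),(180,255,75))
E
python3 - <<'E'
from h import *
im=cv2.imread("pics/top0.png"); col,dark=masks(im)
f=blob(col,(205,130,345,165));print("fence",rect(ray("top",f[:,0],22)))
both=cv2.bitwise_or(col,dark)
print("stone+brass",rect(ray("top",blob(both,(235,175,325,255))[:,0],30)))
b=blob(col,(235,175,325,255));print("brass",rect(ray("top",b[:,0],24)))
print("jar",rect(ray("top",blob(col,(350,180,395,225))[:,0],58)),"chk",rect(ray("top",blob(dark,(180,190,210,222))[:,0],11)))
print("stick",rect(ray("top",blob(both,(398,135,425,225))[:,0],12)))
sm=[(234,150),(319,147)];print(ray("top",sm,22))
v=cv2.resize(im[130:260,170:400],None,fx=3.4,fy=3.4,interpolation=cv2.INTER_CUBIC)
for m,cc in((both,(0,255,0)),):
    for r in((205,130,345,165),(235,175,325,255)):
        p=((blob(m,r)-[170,130]+.5)*3.4).astype(int);cv2.polylines(v,[p],1,cc,1)
cv2.imwrite("pics/c0.png",v)
E
```

```text
fence (array([701.4, -24.6]), array([ 25.5, 297.8]), 2.6)
stone+brass (array([534.7, -36. ]), array([ 99.5, 119.6]), 42.39)
brass (array([568.4,  -5.3]), array([  8. , 117.3]), 42.37)
jar (array([ 561.2, -258.1]), array([64.4, 80. ]), 0.36) chk (array([555.8, 182.4]), array([34.3, 31.9]), 63.73)
stick (array([ 623.9, -371.4]), array([196.3,  20.5]), 4.26)
[[ 697.58984166   83.06469055]
 [ 707.33308647 -134.90036688]]
```

View pics/c0.png

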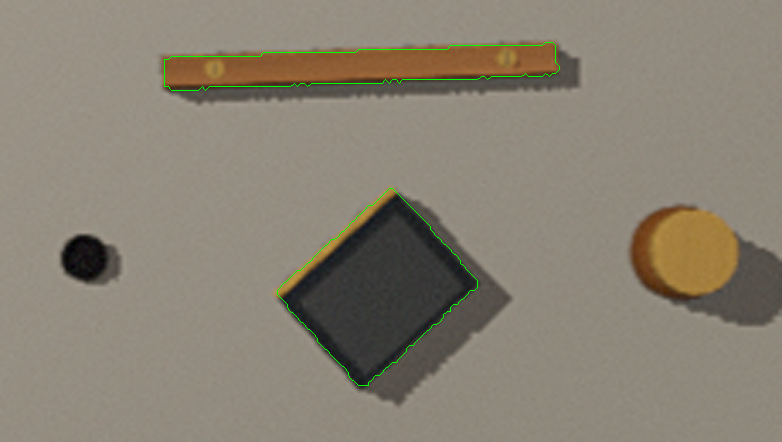

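The measured sizes match the given ones: the stone is at (535,-36) with yaw 42.4°, and the fence is at (701,-25) with yaw 2.6°. That leaves the stone 106 mm short with a 40° turn to make. I'll travel high to a spot behind the stone's left plain corner. The jaws will be open and parallel to the fence, so each finger serves one corner.

>>> servo_tool(
  series=[0.017,0.033,0,-1,0.017,0.033,0,-1,0.017,0.033,0,-1,0.017,0.033,0,-1,0.017,0.033,0,-1,0.017,0.033,0,-1,0.017,0.033,0,-1,0.017,0.033,0,-1],
  gripper=0.0854,
)

```text
clock: 0.77
eef_pos: [316.0, -332.8, 231.1]
tcp_rot: [3.142, 0.0, -1.42]
contact_force: [0.3, 0.2, -0.2]
opening: 1.0
```

>>> servo_tool(
  series=[0.017,0.033,0,-1,0.017,0.033,0,-1,0.017,0.033,0,-1,0.017,0.033,0,-1,0.017,0.033,0,-1,0.017,0.033,0,-1,0.017,0.03,0,0,0,0,0,0],
)

```text
clock: 1.43
eef_pos: [437.0, -102.3, 231.3]
tcp_rot: [-3.14, 0.001, -1.52]
contact_force: [-1.2, 0.3, -0.2]
opening: 0.999
```

>>> servo_tool(
  series=[-0.003,-0.01,-0.036,-0.3,0,0,-0.036,0,0,0,-0.036,0,0,0,-0.036,0,0,0,-0.036,0,0,0,-0.03,0,0,0,-0.015,0,0,0,0,0],
)

```text
clock: 2.1
eef_pos: [429.0, -116.2, 3.3]
tcp_rot: [3.136, 0.002, -1.529]
contact_force: [-0.9, 0.2, 0.4]
opening: 1.001
```

```bash
cat >> h.py <<'E'
def stone(im=None,roi=(225,130,345,275)):
    im=grab_frame("top") if im is None else im; col,dark=masks(im)
    c,s,a=rect(ray("top",blob(dark,roi)[:,0],30)); return c,s,a
E
python3 - <<'E'
from h import *
s=sense();im=grab_frame("top");cv2.imwrite("pics/t1.png",cv2.resize(im[130:260,170:400],None,fx=3,fy=3));w=grab_frame("wrist");cv2.imwrite("pics/w1.png",w)
print(s["eef_pos"],s["contact_force"],stone(im))
m=np.vstack([np.hstack([cv2.imread("pics/t1.png")[:384],w[:,:0].repeat(1,1)])]);cv2.imwrite("pics/m1.png",cv2.resize(np.hstack([m[:384],w[:m.shape[0]]]),(800,260)))
E
```

```text
[ 429.04758863 -116.21558163    3.25919601] [-0.90406558  0.18233497  0.40552275] (array([532.1, -38.5]), array([ 92.4, 119.7]), 42.38)
```

View pics/m1.png

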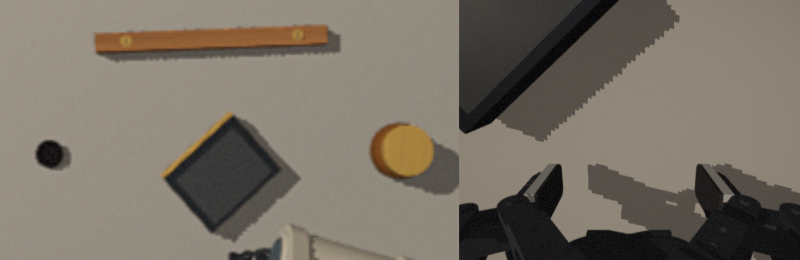

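The wrist view (right panel) shows the stone's rear-left corner at about (470,130), ahead and to the left of the left fingertip at (552,168), and the right finger is clear of everything. The top view shows the stone and objects unmoved, so I'll close in gently.

>>> servo_tool(
  series=[0.005,0.005,0,0,0.005,0.005,0,0,0.004,0.004,0,0,0.003,0.003,0,0,0.003,0.003,0,0,0.003,0.003,0,0,0.002,0.002,0,0,0,0,0,0],
)

```text
clock: 2.87
eef_pos: [457.3, -91.2, 6.4]
tcp_rot: [-3.141, -0.0, -1.528]
contact_force: [-0.0, -0.3, 0.5]
opening: 1.001
```

>>> servo_tool(
  series=[0.002,0.002,0,0,0.002,0.003,0,0,0.002,0.003,0,0,0.002,0.003,0,0,0.002,0.003,0,0,0.002,0.003,0,0],
)

```text
clock: 3.37
eef_pos: [468.1, -74.2, 6.1]
tcp_rot: [3.14, 0.0, -1.528]
contact_force: [-3.3, -1.6, 0.6]
opening: 1.0
```

```bash
cat >> h.py <<'E'
F=np.array([701.4,-24.6]);FA=2.6
def brass(im=None,roi=(215,153,345,235)):
    """stone pose from the brass strip: centre, yaw, and (fence frame) gap short of flush, y, askew deg"""
    im=grab_frame("top") if im is None else im
    col,_=masks(im); p=ray("top",blob(col,roi)[:,0],24)
    c,s,a=rect(p); a=a if s[1]>s[0] else a-90; t=np.radians(a)
    o=c-45.6*np.array([np.cos(t),np.sin(t)]); f=np.radians(FA); d=o-F
    return "centre",o.round(1),"yaw",a,"size",s,"gap",round(-61-(d@[np.cos(f),np.sin(f)]),1),"yf",round(d@[-np.sin(f),np.cos(f)],1),"askew",round(a-FA,2)
E
python3 - <<'E'
from h import *
s=sense();print(s["eef_pos"],s["contact_force"]);im=grab_frame("top");print(brass(im));cv2.imwrite("pics/w2.png",grab_frame("wrist"))
print(brass(cv2.imread("pics/top0.png")))
E
```

```text
[468.11850482 -74.20370187   6.06439406] [-3.34959251 -1.63147434  0.61756883]
('centre', array([540.7, -32.1]), 'yaw', 34.39, 'size', array([  7.3, 117.9]), 'gap', np.float64(99.9), 'yf', np.float64(-0.2), 'askew', 31.79)
('centre', array([534.7, -36. ]), 'yaw', 42.37, 'size', array([  8. , 117.3]), 'gap', np.float64(106.0), 'yf', np.float64(-3.9), 'askew', 39.77)
```

View pics/w2.png

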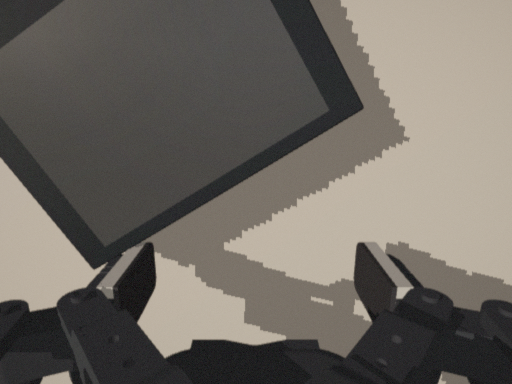

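The left fingertip at (140,245) is on the stone's rear-left corner at (95,268). The stone turned 8° and moved as predicted, with a push force of about 4 N. I'll carry on along the computed arc.

>>> servo_tool(
  series=[0.003,0.004,0,0,0.004,0.005,0,0,0.004,0.005,0,0,0.004,0.005,0,0,0.004,0.004,0,0,0.004,0.004,0,0,0.004,0.003,0,0,0,0,0,0],
)

```text
clock: 4.13
eef_pos: [497.1, -43.9, 6.4]
tcp_rot: [-3.14, 0.0, -1.528]
contact_force: [-0.4, 0.2, 0.4]
opening: 1.001
```

```bash
python3 - <<'E'
from h import *
s=sense();print(s["eef_pos"],s["contact_force"]);print(brass())
E
```

```text
[497.05353173 -43.9180319    6.39633135] [-0.39700869  0.24482303  0.41155031]
('centre', array([561.7, -24.8]), 'yaw', 11.68, 'size', array([  7. , 117.6]), 'gap', np.float64(78.5), 'yf', np.float64(6.1), 'askew', 9.08)
```

>>> servo_tool(
  series=[0.004,0.003,0,-0.5,0.004,0.003,0,-0.5,0.004,0.003,0,-0.5,0.004,0.002,0,-0.5,0.004,0.002,0,0,0.003,0.001,0,0,0,0,0,0,0,0,0,0],
)

```text
clock: 4.85
eef_pos: [518.9, -30.4, 6.2]
tcp_rot: [-3.141, 0.0, -1.564]
contact_force: [-1.8, 1.9, 0.2]
opening: 0.996
```

```bash
python3 - <<'E'
from h import *
s=sense();print(s["eef_pos"],s["tcp_rot"],s["contact_force"]);im=grab_frame("top");print(brass(im));w=grab_frame("wrist")
cv2.imwrite("pics/m3.png",np.hstack([cv2.resize(im[130:260,190:340],(400,346)),cv2.resize(w,(400,346))]))
E
```

```text
[518.91254714 -30.4215544    6.24701128] [-3.14149515e+00  2.38428156e-04 -1.56420726e+00] [-1.82252498  1.88536988  0.23901568]
('centre', array([578.4, -22.3]), 'yaw', 0.41, 'size', array([  5.1, 117.4]), 'gap', np.float64(61.8), 'yf', np.float64(7.9), 'askew', -2.19)
```

View pics/m3.png

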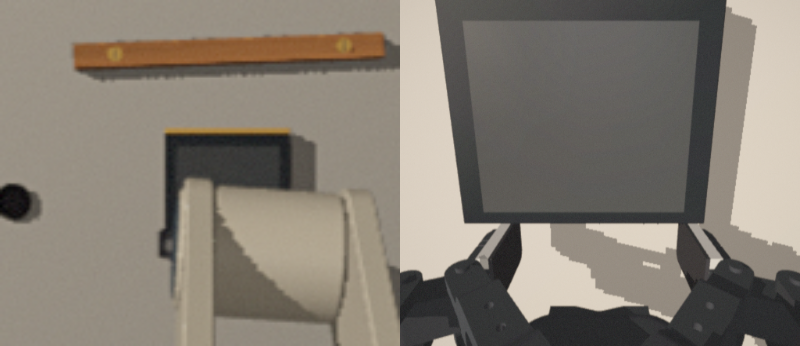

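The left panel shows the fence unmoved and the brass edge at (165–290,131), slightly overturned at -2.2°. The right panel shows both fingertips at the plain side, at (505,232) and (695,232). Now I'll push the right corner, turning the tool back to square.

>>> servo_tool(
  series=[0.001,0,0,0.6,0.001,0,0,0.6,0.001,0,0,0.6,0.001,0,0,0.4,0.002,0,0,0,0.003,0,0,0,0.003,0,0,0,0,0,0,0],
)

```text
clock: 5.62
eef_pos: [530.9, -30.5, 6.2]
tcp_rot: [3.141, 0.0, -1.525]
contact_force: [-4.6, 0.7, -2.3]
opening: 0.997
```

```bash
cat >> h.py <<'E'
def edge(im,x0,x1,ylo,yhi,sign,z):
    """sub-pixel line through the strongest vertical change of saturation per column; world points at height z -> yaw deg, x at y=-20"""
    s=cv2.GaussianBlur(cv2.cvtColor(im,cv2.COLOR_BGR2HSV)[:,:,1].astype(float),(0,0),.8); P=[]
    g=sign*np.gradient(s,axis=0)
    for u in range(x0,x1):
        v=ylo+int(np.argmax(g[ylo:yhi,u])); a,b,c=g[v-1:v+2,u]; P.append((u,v+.5*(a-c)/(a-2*b+c+1e-9)))
    w=ray("top",np.array(P),z); k=np.ones(len(w),bool)
    for _ in range(4): p=np.polyfit(w[k,1],w[k,0],1); r=w[:,0]-np.polyval(p,w[:,1]); k=abs(r)<max(.6,2*r[k].std())
    return round(-np.degrees(np.arctan(p[0])),2),round(np.polyval(p,-20),2),round(r[k].std(),2),int(k.sum())
E
python3 - <<'E'
from h import *
s=sense();print(s["eef_pos"],s["tcp_rot"],s["contact_force"]);ims=[grab_frame("top") for _ in range(4)];im=np.mean(ims,0).astype(np.uint8);print(brass(im))
print("fence far",edge(im,222,330,136,150,1,22),"near",edge(im,222,330,147,162,-1,22))
print("brass front",edge(im,256,297,166,190,1,30))
E
```

```text
[530.9347623  -30.51682692   6.23231951] [ 3.14133674e+00  1.08200141e-04 -1.52457382e+00] [-4.60581368  0.65474065 -2.30403885]
('centre', array([589.9, -19.1]), 'yaw', 2.93, 'size', array([  7.5, 117.6]), 'gap', np.float64(50.2), 'yf', np.float64(10.5), 'askew', 0.33)
fence far (np.float64(2.66), np.float64(714.14), np.float64(0.12), 108) near (np.float64(2.62), np.float64(688.75), np.float64(0.16), 108)
brass front (np.float64(2.71), np.float64(639.07), np.float64(0.09), 41)
```

The stone is square: 2.71° against the fence's 2.64°, with about 50 mm left. I'll push it straight with both fingertips, slowing down at the end.

>>> servo_tool(
  series=[0.004,0.0002,0,0,0.005,0.0002,0,0,0.005,0.0002,0,0,0.005,0.0002,0,0,0.005,0.0002,0,0,0.005,0.0002,0,0,0.004,0.0002,0,0,0.002,0.0002,0,0],
)

```text
clock: 6.48
eef_pos: [566.0, -29.0, 6.2]
tcp_rot: [3.141, 0.0, -1.525]
contact_force: [-3.7, 0.1, 1.0]
opening: 1.0
```

```bash
cat > m.py <<'E'
from h import *
s=sense();print(s["eef_pos"],s["tcp_rot"][2],s["contact_force"]);im=np.mean([grab_frame("top") for _ in range(4)],0).astype(np.uint8)
g=(689.5-s["eef_pos"][0]-108.5);v=int(191+(546-688+g)*.385)
cv2.imwrite("pics/last.png",im)
print("near",edge(im,222,330,147,159,-1,22),"brass front",[edge(im,254,295,a,a+16,1,30) for a in (155,158,161)])
E
python3 m.py
```

```text
[566.03684784 -28.96936007   6.18054342] -1.5250120370189948 [-3.67983897  0.14031831  0.98026227]
near (np.float64(2.61), np.float64(688.75), np.float64(0.16), 108) brass front [(np.float64(2.68), np.float64(674.56), np.float64(0.15), 41), (np.float64(2.68), np.float64(674.56), np.float64(0.15), 41), (np.float64(-7.16), np.float64(641.81), np.float64(1.25), 34)]
```

>>> servo_tool(
  series=[0.0015,0.0001,0,0,0.0015,0.0001,0,0,0.0015,0.0001,0,0,0.0015,0.0001,0,0,0.0015,0.0001,0,0,0.0015,0,0,0,0.0015,0,0,0,0.001,0,0,0],
)

```text
clock: 7.35
eef_pos: [576.2, -28.5, 6.3]
tcp_rot: [3.14, 0.0, -1.525]
contact_force: [-6.7, -0.8, 4.8]
opening: 1.004
```

>>> servo_tool(
  series=[0.0006,0,0,0,0.0006,0,0,0,0.0006,0,0,0],
)

```text
clock: 7.6
eef_pos: [577.8, -28.5, 6.3]
tcp_rot: [3.139, 0.0, -1.525]
contact_force: [-7.2, 1.1, 4.4]
opening: 0.998
```

```bash
python3 - <<'E'
from h import *
s=sense();print(s["eef_pos"],s["tcp_rot"][2],s["contact_force"]);im=np.mean([grab_frame("top") for _ in range(4)],0).astype(np.uint8)
print("brass front?",[edge(im,254,295,a,a+10,1,30) for a in (151,152,153)]," brass back",[edge(im,254,295,a,a+8,-1,30) for a in (155,157)])
cv2.imwrite("pics/c4.png",cv2.resize(im[135:185,205:345],None,fx=5.5,fy=5.5,interpolation=cv2.INTER_CUBIC))
E
```

```text
[577.83774799 -28.4628587    6.32857777] -1.525051007916296 [-7.24056091  1.10917344  4.41099495]
brass front? [(np.float64(2.65), np.float64(685.39), np.float64(0.18), 33), (np.float64(2.64), np.float64(685.38), np.float64(0.16), 36), (np.float64(11.92), np.float64(680.86), np.float64(7.46), 39)]  brass back [(np.float64(3.03), np.float64(677.79), np.float64(0.87), 41), (np.float64(3.04), np.float64(677.79), np.float64(0.87), 41)]
```

View pics/c4.png

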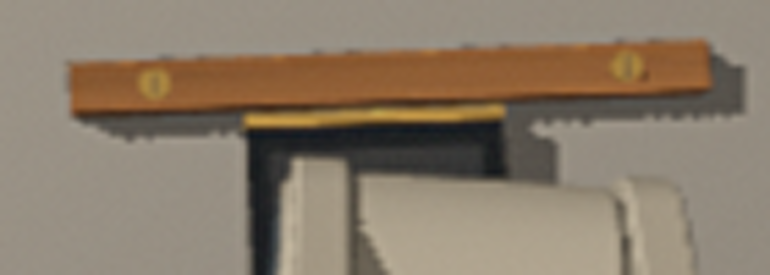

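The brass edge, at (245–505,115), lies parallel to the fence with a thin dark gap of 2–3 mm. I'll creep on in small steps and watch the force.

>>> servo_tool(
  series=[0.0005,0,0,0,0.0005,0,0,0,0.0005,0,0,0,0,0,0,0],
)

```text
clock: 8.13
eef_pos: [579.5, -28.4, 6.3]
tcp_rot: [3.14, 0.0, -1.525]
contact_force: [-6.0, 0.1, 3.9]
opening: 0.998
```

>>> servo_tool(
  series=[0.0005,0,0,0,0.0005,0,0,0,0,0,0,0],
)

```text
clock: 8.38
eef_pos: [580.5, -28.4, 6.3]
tcp_rot: [3.14, 0.0, -1.525]
contact_force: [-6.5, -1.2, 3.7]
opening: 1.002
```

>>> servo_tool(
  series=[0.0005,0,0,0,0,0,0,0],
)

```text
clock: 8.55
eef_pos: [580.9, -28.4, 6.3]
tcp_rot: [3.139, 0.0, -1.525]
contact_force: [-7.4, -0.1, 3.9]
opening: 1.001
```

>>> servo_tool(
  series=[0.0005,0,0,0,0,0,0,0],
)

```text
clock: 8.72
eef_pos: [581.4, -28.4, 6.3]
tcp_rot: [3.139, 0.0, -1.525]
contact_force: [-6.2, 0.6, 3.7]
opening: 0.996
```

>>> servo_tool(
  series=[0.0005,0,0,0,0,0,0,0],
)

```text
clock: 8.88
eef_pos: [581.9, -28.4, 6.3]
tcp_rot: [3.139, 0.0, -1.525]
contact_force: [-6.2, -0.2, 3.4]
opening: 1.0
```

>>> servo_tool(
  series=[0.0005,0,0,0,0,0,0,0],
)

```text
clock: 9.05
eef_pos: [582.4, -28.4, 6.3]
tcp_rot: [3.139, 0.0, -1.525]
contact_force: [-6.5, -0.3, 4.0]
opening: 1.003
```

>>> servo_tool(
  series=[0.0005,0,0,0,0,0,0,0],
)

```text
clock: 9.22
eef_pos: [582.5, -28.4, 6.3]
tcp_rot: [3.139, 0.0, -1.525]
contact_force: [-7.3, -0.8, 6.0]
opening: 1.001
```

>>> servo_tool(
  series=[0.0005,0,0,0,0,0,0,0],
)

```text
clock: 9.38
eef_pos: [582.6, -28.4, 6.2]
tcp_rot: [3.138, 0.0, -1.525]
contact_force: [-9.8, -0.7, 7.4]
opening: 1.001
```

```bash
python3 - <<'E'
from h import *
s=sense();print(s["eef_pos"],s["tcp_rot"][2],s["contact_force"],s["wrist_torque"]);im=np.mean([grab_frame("top") for _ in range(4)],0).astype(np.uint8)
sd=grab_frame("side");cv2.imwrite("pics/c5.png",np.vstack([cv2.resize(im[135:175,205:345],None,fx=5,fy=5,interpolation=cv2.INTER_CUBIC),cv2.resize(sd[150:230,200:340],None,fx=5,fy=5,interpolation=cv2.INTER_CUBIC)]))
E
```

```text
[582.55668874 -28.42245341   6.24622616] -1.524972542344385 [-9.83498955 -0.69144623  7.3800022 ] [0.04391144 1.35041838 0.06686427]
```

View pics/c5.png

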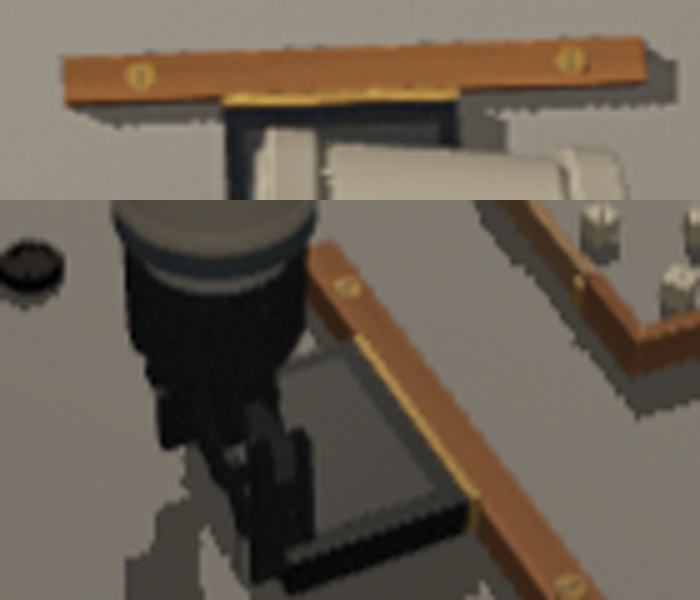

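Motion has stalled and the force is rising, so the stone is touching. Both panels show the brass against the fence along its whole length. I'll press slightly harder to seat both ends, then back straight off.

>>> servo_tool(
  series=[0.0005,0,0,0,0.0005,0,0,0,0,0,0,0,0,0,0,0],
)

```text
clock: 9.97
eef_pos: [582.5, -28.4, 6.1]
tcp_rot: [3.136, 0.0, -1.525]
contact_force: [-12.9, -1.8, 8.9]
opening: 1.004
```

>>> servo_tool(
  series=[-0.001,0,0,0,-0.002,0,0,0,-0.004,0,0,0,-0.01,-0.0005,0,0,-0.02,-0.001,0,0,-0.025,-0.001,0,0,0,0,0.03,0,0,0,0.03,0],
)

```text
clock: 10.63
eef_pos: [520.0, -30.9, 65.4]
tcp_rot: [3.137, 0.001, -1.525]
contact_force: [1.1, -0.6, 1.5]
opening: 0.997
```

>>> servo_tool(
  series=[0,0,0.035,0,0,0,0.04,0,-0.02,-0.025,0.02,0,-0.025,-0.03,0,0,-0.025,-0.03,0,0,-0.025,-0.03,0,0,-0.025,-0.03,0,0,-0.025,-0.03,0,0],
)

```text
clock: 11.3
eef_pos: [377.1, -206.9, 161.6]
tcp_rot: [-3.14, -0.001, -1.525]
contact_force: [1.0, -0.5, -0.7]
opening: 0.995
```

```bash
python3 - <<'E'
from h import *
s=sense();print(s["eef_pos"],s["contact_force"]);im=np.mean([grab_frame("top") for _ in range(4)],0).astype(np.uint8);sd=grab_frame("side")
print("brass",edge(im,254,293,155,163,-1,30),"fence far",edge(im,222,330,136,150,1,22))
col,dark=masks(im);both=cv2.bitwise_or(col,dark)
d=blob(dark,(240,150,310,225));print("dark",rect(ray("top",d[:,0],30)))
print("jar",rect(ray("top",blob(col,(350,180,395,225))[:,0],58)),"chk",rect(ray("top",blob(dark,(180,190,210,222))[:,0],11)),"stick",rect(ray("top",blob(both,(398,135,425,225))[:,0],12)))
cv2.imwrite("pics/c6.png",np.hstack([cv2.resize(im[125:225,120:320],None,fx=2,fy=2),cv2.resize(sd[110:270,170:370],None,fx=2,fy=2)[:200]]) if 0 else np.vstack([cv2.resize(im[130:225,205:345],None,fx=3.6,fy=3.6,interpolation=cv2.INTER_CUBIC)[:,:504],cv2.resize(sd[160:230,215:341],(504,250),interpolation=cv2.INTER_CUBIC)]))
E
```

```text
[ 377.10823561 -206.91178811  161.5562693 ] [ 0.9734798  -0.52749144 -0.71126544]
brass (np.float64(2.82), np.float64(682.16), np.float64(0.93), 39) fence far (np.float64(2.66), np.float64(714.14), np.float64(0.12), 108)
dark (array([637.4, -17.9]), array([ 93.7, 121.5]), 2.63)
jar (array([ 561.2, -256.9]), array([64.4, 77.6]), 0.26) chk (array([555.8, 182.4]), array([34.3, 31.9]), 63.73) stick (array([ 623.9, -371.4]), array([196.3,  20.5]), 4.26)
```

View pics/c6.png

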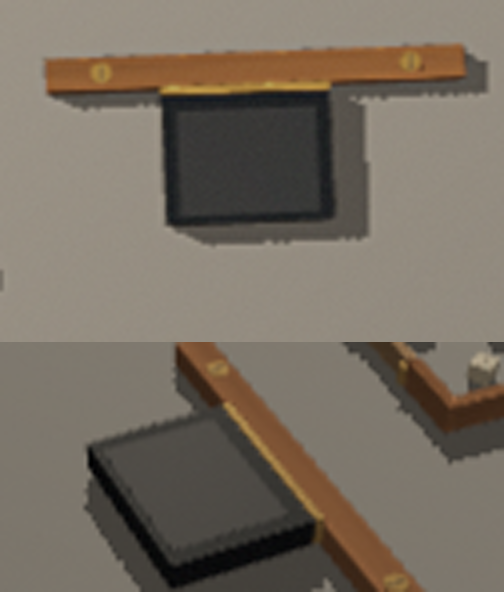

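The stone lies flush along its whole brass edge, at 2.63° against the fence's 2.6°. The arm is clear, and the checker, jar and stick are where they were.

```bash
python3 -c "from rig import sign_off;print(sign_off())"
```

```text
the job is handed in; nothing more can be done
None
```

The stone now lies with its brass edge flush against the fence along its whole length, and I handed the job in at about 11.5 s on the robot's clock.

- **Turning:** I pushed the left corner to turn the stone from 40° askew to about 2° past square. I then pushed the right corner back until it matched the fence (2.71° against 2.64°), with about 50 mm still to go. No corner was near the fence while the stone was askew.
- **Easing up:** I pushed it straight with both fingertips, creeping the last few millimetres until the arm stalled against the fence at about 13 N. The arm then backed off and is clear.

**Last checks:**
- The stone's outline is at 2.63°, against 2.6° for the fence.
- Top and side pictures show no gap along the brass edge.
- The checker and stick measure the same as at the start. The jar's outline changed by about 2 mm on one side only, which I put down to image noise.
- I did not re-measure the caliper; the arm never went near it.
- One reading disagreed: a line fit to the brass strip against the fence gave 2.82°. It was noisy (0.9 mm scatter), so I relied on the outline and the pictures.

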